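# Click the stop collar onto the leaning record spindle

## Robot

A 6-joint arm with a two-finger parallel gripper is mounted at the origin on the work surface. World frame = base frame: x ahead of the robot, y to its left, z up, the work surface at z = 0. Lengths are in m, angles in rad, forces in N, time in s.
With the tool pointing down it reaches from about 0.375 to 0.9 m from the base axis. Payload 3.1 kg.
Tool frame: the origin (TCP) lies between the finger pads; the fingertips stand 11 mm ahead of it and the grasp point (between the pads) lies 8 mm behind it; z points along the fingers, y is the direction in which the jaws open and shut (so a half turn about z gives the same grasp; the last joint's range is limited). The gripper opens to 85 mm and grips with 20 to 120 N. Pads are 22 mm wide; open, the fingers measure 114 mm over their backs; the gripper's body (76 mm by 85 mm) begins 54 mm behind the grasp point. The pads swing forward as they close: fully open they stand 13 mm farther back than shut.
Start: joints at [0.938, 0.527, 1.433, -0, 1.181, -0.178], TCP at [0.275, 0.561, 0.242] pointing down, gripper open.
Joint ranges: [-3.08, 3.08], [-0.75, 2.2], [0.22, 2.44], [-1.43, 4.57], [0, 2.65], [-2.85, 2.85]. Speed limits (rad/s): [2.79, 2.79, 3.14, 3.14, 3.14, 3.14].

## Interface

Orientations are given as a unit quaternion [x, y, z, w].
In Python, from station import manip gives the robot as it stands.
- The arm moves only by the tool move_arm, never from a script. Its argument "deltas" is a list of rows, each a list of 5 numbers: the shift along the tool's x, y, z in units of 40 cm (1.0 is 40 cm), then the turn about the tool's z in units of 0.5 rad (1.0 is 0.5 rad), then the opening in per cent of the stroke, from 0 (shut) to 100 (fully open). In form: [[x, y, z, twist, grip], ...]. A call has exactly 8 rows; each row is the pose to reach, as a shift and turn from the pose commanded when the call began, along the tool's axes at that moment; what a row does not reach only later rows make up. A row lasts 1/12 s, in which the tool goes at most 41.7 mm and 7.16 degrees, less where a joint would pass 70% of its speed; a pose out of reach is approached as far as the arm can. A call with a number of a shift or a turn outside -1 to 1 is refused whole. A call with a gripper value outside its range is refused whole. The fingers move at their own pace and stop on an object; "force" is the grip in N (left out, the last holds). Time passes only in rows, so rows that repeat a pose let the fingers close, or fill a call up. It gives the time, the measured TCP pose, the force and the opening at its end, in the units of the state.
- manip.sense(): the state, without advancing time (a new reading comes with each control period).
- manip.snapshot(name): name is "side" or "top"; returns (picture, depth): 420x560x3 uint8, red, green, blue; 420x560 float32, m along the optical axis (not along the pixel's ray), 0 where there is no reading.
- manip.get_calibration(name): a dict with "vfov" (degrees; the focal length in pixels is half the picture's height over the tangent of half this angle, whatever the lens; pixels are square), "cx", "cy" (the principal point, pixels), "pose" (4x4, takes a point from camera to world coordinates). Camera axes: x right, y down, z forward; pixel columns grow to the right and rows downward; lengths in m; the calibration is good to about 2 mm. A picture is of the moment at which its call begins. get_calibration takes no time and is no camera call.
- manip.sign_off(): hands the job in, once; it reports no verdict.
The state is a dict: "t": time; "q": joint angles; "qd": joint speeds; "tau": joint torques, N m; "tcp_pos": TCP position; "tool_rot": TCP orientation; "force": force on the tool from outside, world axes, zero at the start; "ft_torque": the same for the moment, N m; "finger_gap": opening from 0.0 (shut) to 1.0 (fully open).
Only numpy, scipy, OpenCV 4.12 (cv2) and the standard library are available. Lean on these libraries where they do the work, as an engineer would, in place of code of your own. Each camera call takes 0.05 s, during which the arm holds its last target.

## Task

Pick up the aluminium stop collar with the orange band and slide it down over the leaning spindle, along the spindle's own slope, until the sprung brass ball in the rod clicks into the groove inside the collar, then let go so that the collar stays there by itself. The ball's place along the rod is set differently every time, so feel for it: do not push on past the click, and never let the collar touch the records below. Leave the jar, the yellow adapter and the carton where they are.

Things in the scene. Friction and masses are not known exactly. Their poses are not given: they have to be found in the camera images.
- collar_mid (a point): Loose aluminium stop collar, 74 mm long, 46 mm outside, 0.2 to 0.4 kg, orange band round its middle, standing on end. Origin at its centre, 37 mm above the bench at the start; z is its axis. Bore 20.4 mm right through; inside, under the band, a hidden groove 16 mm wide, 32 mm in diameter, with 29 mm of plain bore on either side. Both ends alike.
- spindle: Fixed steel rod, 18 mm in diameter with a domed tip, leaning 30 degrees from vertical, roughly towards the robot. Origin at the very tip; z along the rod, up and out; x square to it, on the upper side facing away from the robot. Clear for 135 mm from tip to records. In a dark slot on the x side sits the ball, its centre 30 to 50 mm below the tip, set differently each time.
- ball (a joint): Sprung brass ball in the rod, 14 mm, 5 mm proud. Value (m): 0 out (free, or in the groove), 0.002 to 0.0035 pressed in by the plain bore. A collar meets it with its lower end about 6 mm above the ball's centre; 6 to 15 N along the rod press it in; about 40 mm beyond first touch it clicks out into the groove, tugging the collar on, and then carries it. Pushing on takes similar force.
- records: The stack of green and black discs, 175 mm in diameter and 24 mm thick, at the foot of the spindle; fixed to the stand. Origin at the centre of its underside, z along the rod; the top is 135 mm below the rod's tip.
- jar: Bystander: amber jar with a white cap, 64 mm in diameter and 85 mm high, standing on the bench. Origin at the centre of its underside.
- adapter: Bystander: yellow plastic centring adapter, a disc 90 mm in diameter with a hub, 26 mm high, flat on the bench. Origin at the centre of its underside.
- carton: Bystander: cardboard carton, 100 x 120 x 60 mm high. Origin at the centre of its underside.
Not all that is in view belongs to the job. What is shaped like the part that bears collar_mid but purple is not meant. What is shaped like the part that bears spindle but red is not meant.

How it is judged:
By the outcome, as a careful person would: the job done as asked, in the order asked, and still so for the second after the job is handed in, with the robot touching nothing.
It also fails if it takes over 64 s, if anything falls off the work surface, if the arm or the gripper's body presses on something with over 40 N, if the wrist force passes 120 N, or if a joint passes its speed limit or range.

## Working session

There is one attempt and no reset: what is moved stays moved. The work goes in short steps, Python scripts to look and compute and a tool call to move; the robot and the scene stay as the last step left them, time stands still between calls to the robot, and variables do not carry over. Pictures are saved under pics/ and viewed, and the job is handed in when it is done.

Besides the shell and the picture viewer there is one more tool, called by a JSON object that holds its "name" and its "arguments", one argument or row to a line. move_arm: Moves the arm, as the interface text tells. Its arguments: {"type":"object","properties":{"deltas":{"type":"array","items":{"type":"array","items":{"type":"number"}}},"force":{"type":"number"}},"required":["deltas"]}

```bash
ls; mkdir -p pics; python3 - <<'E'
from station import manip
import cv2,numpy as np
for n in("side","top"):
    im,d=manip.snapshot(n); cv2.imwrite(f"pics/{n}0.png",im[:,:,::-1]); np.save(f"pics/{n}0.npy",d)
    print(n,manip.get_calibration(n))
print(manip.sense())
E
```

```text
pics
side {'vfov': 43.63775124426417, 'cx': 276.1290567697792, 'cy': 211.27829255499148, 'pose': array([[ 0.76354991, -0.48695315,  0.42410868, -0.01574539],
       [-0.64565243, -0.5643527 ,  0.51443072, -0.68093496],
       [-0.01115678, -0.66662033, -0.74531394,  1.172907  ],
       [ 0.        ,  0.        ,  0.        ,  1.        ]])}
top {'vfov': 51.693685593072864, 'cx': 271.511197316908, 'cy': 205.0364642222019, 'pose': array([[-0.01272203, -0.99380787,  0.1103815 ,  0.47042768],
       [-0.99990669,  0.01319356,  0.0035425 ,  0.04039447],
       [-0.00497689, -0.11032613, -0.99388298,  1.06032894],
       [ 0.        ,  0.        ,  0.        ,  1.        ]])}
{'t': 0.1, 'q': array([ 9.37459272e-01,  5.28384763e-01,  1.43380992e+00, -2.37439775e-05,
        1.18141786e+00, -1.78522858e-01]), 'qd': array([ 3.50322519e-05, -1.25118283e-03, -2.27056156e-03,  1.42930595e-05,
       -5.75239974e-04, -4.96804389e-04]), 'tau': array([-1.14941690e-04, -4.43302917e+01, -1.78585857e+01, -2.30340402e-04,
        3.90638597e-03,  2.48217276e-06]), 'tcp_pos': array([0.27416264, 0.56093811, 0.24141299]), 'tool_rot': array([ 2.25447622e-01,  9.74254766e-01, -9.32203310e-04, -3.88711903e-04]), 'force': array([-0.62465732,  0.42308001, -0.02535074]), 'ft_torque': array([ 0.00314338, -0.01457682, -0.0358255 ]), 'finger_gap': 1.0028479417332257}
```

View pics/side0.png

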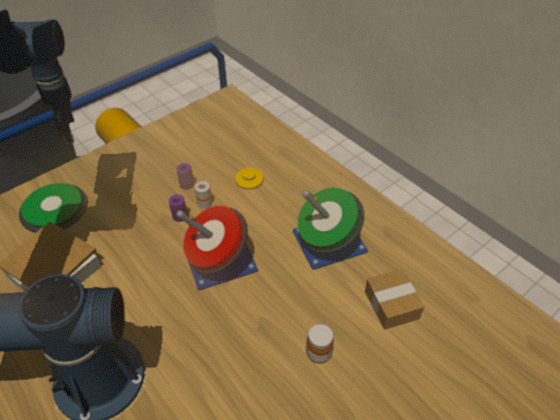

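View pics/top0.png

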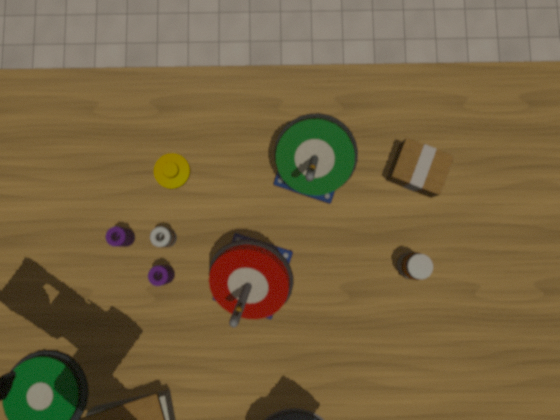

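The aluminium collar is the grey one at side (203,190) / top (161,237). The purple look-alikes are at side (185,176) and (177,208). The spindle meant is the one on the green stack at side (320,205), not the red one at (210,235). I'll enlarge both to confirm, then measure.

```bash
cat > h.py <<'E'
import numpy as np,cv2
from station import manip
def cloud(n,d):
    c=manip.get_calibration(n); H,W=d.shape; f=H/2/np.tan(np.radians(c['vfov'])/2)
    v,u=np.mgrid[:H,:W]; P=np.stack([(u-c['cx'])/f*d,(v-c['cy'])/f*d,d],-1)
    T=c['pose']; return P@T[:3,:3].T+T[:3,3]
def proj(n,p):
    c=manip.get_calibration(n); f=210/np.tan(np.radians(c['vfov'])/2); T=c['pose']
    q=(np.asarray(p)-T[:3,3])@T[:3,:3]; return np.array([c['cx']+f*q[...,0]/q[...,2],c['cy']+f*q[...,1]/q[...,2]]).T
E
python3 - <<'E'
from h import *
def crop(f,x,y,w,h,s): 
    return cv2.resize(cv2.imread(f)[y:y+h,x:x+w],None,fx=s,fy=s,interpolation=cv2.INTER_CUBIC)
a=crop("pics/side0.png",155,150,65,75,6);b=crop("pics/side0.png",290,175,65,75,6)
cv2.imwrite("pics/c1.png",np.hstack([a,b]))
a=crop("pics/top0.png",100,215,80,75,5);b=crop("pics/top0.png",275,130,80,75,5)
cv2.imwrite("pics/c2.png",np.hstack([a,b]))
E
```

```text
(no output)
```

View pics/c1.png

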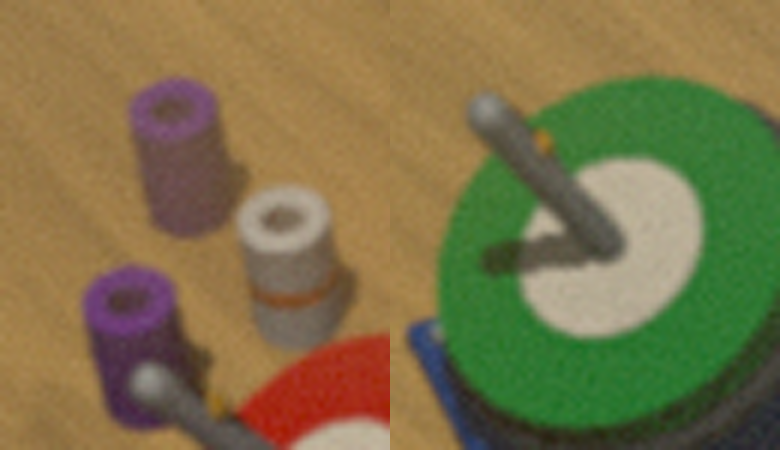

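View pics/c2.png

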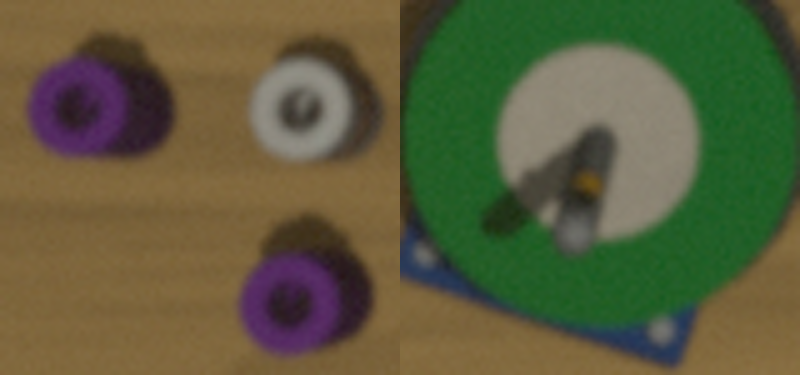

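The crops confirm both. The grey collar has the orange band, with its top face centre at top-view (160,237). The grey rod on the green stack shows the brass ball at top-view about (313,166). Next I'll fit the geometry.

```bash
python3 - <<'E'
from h import *
from scipy.optimize import least_squares
C={}
for n in("side","top"):
    d=np.load(f"pics/{n}0.npy"); im=cv2.imread(f"pics/{n}0.png"); C[n]=(cloud(n,d),im.astype(int),d)
normals=[]
for n,(x,y,w,h) in {"side":(290,180,80,80),"top":(265,105,100,100)}.items():
    P,im,d=C[n]; P=P[y:y+h,x:x+w].reshape(-1,3); I=im[y:y+h,x:x+w].reshape(-1,3); 
    g=(I[:,1]>I[:,2]*1.5)&(I[:,1]>I[:,0]*1.3)&(P[:,2]>.03); Q=P[g]
    for _ in range(4):
        c=Q.mean(0); nn=np.linalg.svd(Q-c)[2][2]; nn*=np.sign(nn[2]); r=(Q-c)@nn; Q=Q[abs(r)<max(.004,2*r.std())]
    print(n,len(Q),"plane n",nn,"tilt",np.degrees(np.arccos(nn[2])),"az",np.degrees(np.arctan2(nn[1],nn[0])),"std",r.std())
    # rod pts: above plane
    h_=(P-c)@nn; m=(h_>.015)&(h_<.15)&(np.linalg.norm(P-c-np.outer(h_,nn),axis=1)<.04)
    R=P[m]; print(" rod pts",len(R),"max h",np.sort(h_[m])[-5:])
    cam=manip.get_calibration(n)['pose'][:3,3]
    # fit cylinder radius 9 direction nn free
    def res(p):
        a=np.array([p[2],p[3],1]);a/=np.linalg.norm(a); o=np.array([p[0],p[1],0])
        v=R-(c+o); return np.linalg.norm(v-np.outer(v@a,a),axis=1)-.009
    s=least_squares(res,[0,0,nn[0]/nn[2],nn[1]/nn[2]],loss='soft_l1',f_scale=.002)
    a=np.array([s.x[2],s.x[3],1]);a/=np.linalg.norm(a)
    o=c+np.array([s.x[0],s.x[1],0]); o=o-a*((o-c)@nn)/(a@nn)
    print(" axis",a,"tilt",np.degrees(np.arccos(a[2])),"az",np.degrees(np.arctan2(a[1],a[0])),"foot",o,"tip135",o+.135*a,"rms",np.sqrt(np.mean(s.fun**2)))
    t=(R-o)@a; print(" max along",np.sort(t)[-6:])
    for k in("side","top"): print("  proj tipdomecentre",k,proj(k,o+.126*a),"foot",proj(k,o), "nn-tip",o+.135*nn)
# collar
P,im,d=C["top"]; Q=P[225:250,148:174].reshape(-1,3); m=(Q[:,2]>.066)&(Q[:,2]<.085); print("collar top pts",m.sum(),Q[m].mean(0), (Q[m].min(0)+Q[m].max(0))/2)
P2,im2,_=C["side"]; Q2=P2[180:206,192:214].reshape(-1,3); m=(Q2[:,2]>.066)&(Q2[:,2]<.085); print("side",m.sum(),Q2[m].mean(0),(Q2[m].min(0)+Q2[m].max(0))/2)
for (u,v) in((118,236),(159,275)):
    Q=P[v-13:v+13,u-13:u+13].reshape(-1,3); m=(Q[:,2]>.066)&(Q[:,2]<.085); print("purple",Q[m].mean(0))
E
```

```text
side 1632 plane n [-0.47220806  0.17080295  0.86478084] tilt 30.14231057948171 az 160.11437423410123 std 0.002049912453261854
 rod pts 228 max h [0.1348985  0.13561353 0.13566521 0.13566582 0.13578912]
 axis [-0.44866129  0.19404073  0.87238251] tilt 29.263306255684473 az 156.61208515104556 foot [ 0.67396231 -0.06933599  0.11942833] tip135 [ 0.61339304 -0.04314049  0.23719997] rms 0.0036186508424708563
 max along [0.13458065 0.13511939 0.13590845 0.13592901 0.13593642 0.13618645]
  proj tipdomecentre side [309.77519245 195.81765416] foot [330.19076947 219.28678488] nn-tip [ 0.61021422 -0.04627759  0.23617374]
  proj tipdomecentre top [316.58986722 176.43614717] foot [322.14863823 159.78708114] nn-tip [ 0.61021422 -0.04627759  0.23617374]
top 3297 plane n [-0.47143823  0.16554819  0.86622156] tilt 29.97751435144125 az 160.6509875021216 std 0.001564651062303848
 rod pts 205 max h [0.13543162 0.13582176 0.13603432 0.13675612 0.13725204]
 axis [-0.47317641  0.16575609  0.8652335 ] tilt 30.09062183333171 az 160.69438442975698 foot [ 0.67700893 -0.05158354  0.11919747] tip135 [ 0.61313011 -0.02920647  0.23600399] rms 0.002263704460448039
 max along [0.13537325 0.1354315  0.1358208  0.13603668 0.13676259 0.13724549]
  proj tipdomecentre side [305.88195405 193.01142791] foot [326.3676293 214.9832437] nn-tip [ 0.61336477 -0.02923454  0.23613738]
  proj tipdomecentre top [309.2347903  176.65792997] foot [314.06479565 158.56401587] nn-tip [ 0.61336477 -0.02923454  0.23613738]
collar top pts 271 [0.51041062 0.29894239 0.07364409] [0.51142475 0.29904716 0.07265822]
side 134 [0.5084245  0.29509463 0.07207843] [0.50890556 0.29507263 0.07407774]
purple [0.51266191 0.39994769 0.07367152]
purple [0.42290299 0.30203627 0.07353576]
```

```bash
cat >> h.py <<'E'
def R():
    from scipy.spatial.transform import Rotation as Ro
    return Ro.from_quat(manip.sense()['tool_rot']).as_matrix()
def to(p,s=None):
    s=manip.sense(); r=R(); d=r.T@(np.asarray(p)-s['tcp_pos'])/.4
    print("units to",p,np.round(d,4),"yaw of x",np.degrees(np.arctan2(r[1,0],r[0,0])),"y az",np.degrees(np.arctan2(r[1,1],r[0,1])))
E
python3 -c "
from h import *
to([.5105,.2985,.16])"
```

```text
units to [0.5105, 0.2985, 0.16] [-0.8191 -0.3294  0.2039] yaw of x 153.9415645616367 y az 63.941603027783
```

{"name": "move_arm", "arguments": {
  "deltas": [
    [-0.1,-0.04,0.02,-0.03,100],
    [-0.2,-0.08,0.05,-0.06,100],
    [-0.3,-0.12,0.08,-0.09,100],
    [-0.4,-0.16,0.1,-0.12,100],
    [-0.5,-0.2,0.13,-0.15,100],
    [-0.6,-0.24,0.15,-0.18,100],
    [-0.7,-0.28,0.17,-0.21,100],
    [-0.78,-0.31,0.19,-0.23,100]
  ],
  "force": 40
}}

```text
t: 0.77
tcp_pos: [0.4937, 0.3192, 0.168]
tool_rot: [0.169, 0.986, -0.0, -0.0]
force: [0.9, 0.2, -0.1]
finger_gap: 1.003
```

```bash
python3 -c "
from h import *
to([.5105,.2985,.12]); print(manip.sense())"
```

```text
units to [0.5105, 0.2985, 0.12] [-0.0569 -0.0348  0.1201] yaw of x 160.5718873672278 y az 70.57190307023832
{'t': 0.7667, 'q': array([ 3.83968802e-01,  5.71770682e-01,  1.59743812e+00,  6.56702410e-05,
        9.73135922e-01, -8.47780103e-01]), 'qd': array([-0.80084413,  0.23347452, -0.10653428,  0.00240079, -0.14383124,
       -0.90686534]), 'tau': array([  2.5696148 , -44.42717314, -13.27067256,  -0.07552278,
         0.25610587,   0.56987381]), 'tcp_pos': array([0.49369893, 0.31919914, 0.16804533]), 'tool_rot': array([ 1.68731117e-01,  9.85662046e-01, -1.74582596e-04, -3.34155514e-04]), 'force': array([ 0.91598846,  0.23181287, -0.07249731]), 'ft_torque': array([-0.03059267,  0.03222847, -0.02510789]), 'finger_gap': 1.002666199770443}
```

{"name": "move_arm", "arguments": {
  "deltas": [
    [-0.018,-0.012,0.02,0,100],
    [-0.035,-0.025,0.05,0,100],
    [-0.035,-0.025,0.08,0,100],
    [-0.035,-0.025,0.1,0,100],
    [-0.035,-0.025,0.11,0,100],
    [-0.035,-0.025,0.11,0,100],
    [-0.035,-0.025,0.11,0,100],
    [-0.035,-0.025,0.11,0,100]
  ]
}}

```text
t: 1.43
tcp_pos: [0.5029, 0.3076, 0.1253]
tool_rot: [0.169, 0.986, 0.0, 0.0]
force: [-0.3, 0.4, 0.7]
finger_gap: 0.998
```

```bash
python3 -c "
from h import *
to([.5105,.2985,.034]); print(manip.sense()['force'])
im,d=manip.snapshot('side'); cv2.imwrite('pics/s1.png',cv2.resize(im[130:250,130:270,::-1],None,fx=5,fy=5))"
```

```text
units to [0.5105, 0.2985, 0.034] [-0.0253 -0.0152  0.2282] yaw of x 160.58668594762617 y az 70.5867235792692
[-0.31728284  0.44826603  0.72683664]
```

View pics/s1.png

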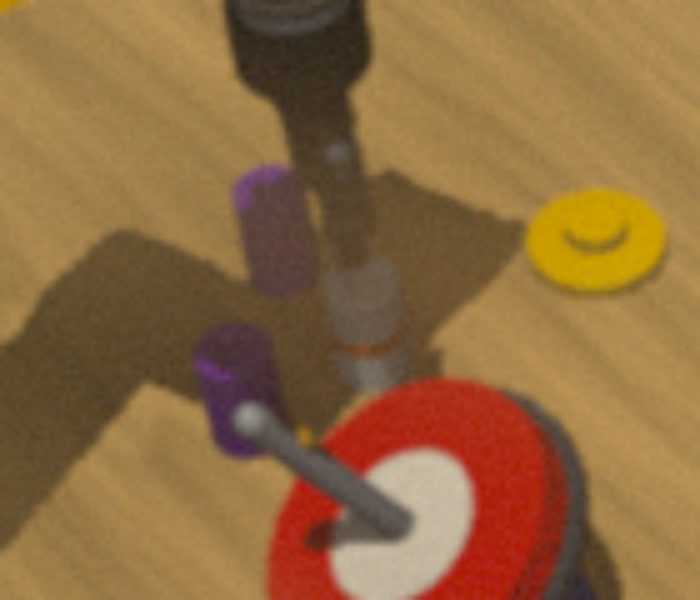

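{"name": "move_arm", "arguments": {
  "deltas": [
    [-0.025,-0.015,0.02,0,100],
    [-0.025,-0.015,0.06,0,100],
    [-0.025,-0.015,0.1,0,100],
    [-0.025,-0.015,0.14,0,100],
    [-0.025,-0.015,0.18,0,100],
    [-0.025,-0.015,0.21,0,100],
    [-0.025,-0.015,0.228,0,100],
    [-0.025,-0.015,0.228,0,100]
  ]
}}

```text
t: 2.15
tcp_pos: [0.5096, 0.2972, 0.0318]
tool_rot: [0.169, 0.986, -0.001, -0.001]
force: [0.4, -0.4, -0.9]
finger_gap: 1.0
```

```bash
python3 -c "
from h import *
to([.5105,.2985,.034]); print(manip.sense()['force'])
for n,c in(('side',(130,250,130,270)),('top',(180,300,100,240))):
  im,d=manip.snapshot(n); cv2.imwrite(f'pics/{n}2.png',cv2.resize(im[c[0]:c[1],c[2]:c[3],::-1],None,fx=4,fy=4))"
```

```text
units to [0.5105, 0.2985, 0.034] [-0.001   0.0038 -0.0054] yaw of x 160.51608089411334 y az 70.51630703867501
[ 0.40130339 -0.39168766 -0.85555238]
```

View pics/side2.png

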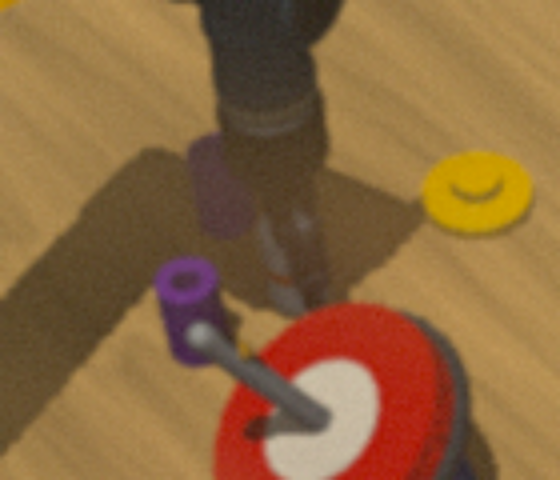

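View pics/top2.png

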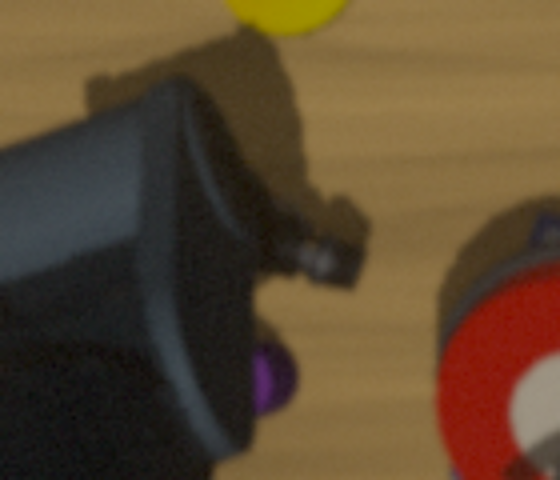

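The collar (orange band at side (200,200)) stands between the fingers and nothing else is touched. Closing.

{"name": "move_arm", "arguments": {
  "deltas": [
    [0,0.003,-0.003,0,90],
    [0,0.003,-0.003,0,75],
    [0,0.003,-0.003,0,60],
    [0,0.003,-0.003,0,45],
    [0,0.003,-0.003,0,40],
    [0,0.003,-0.003,0,40],
    [0,0.003,-0.003,0,40],
    [0,0.003,-0.003,0,40]
  ],
  "force": 30
}}

```text
t: 2.92
tcp_pos: [0.5112, 0.2993, 0.0357]
tool_rot: [0.169, 0.986, 0.0, 0.001]
force: [-0.8, -0.5, 5.4]
finger_gap: 0.53
```

```bash
python3 -c "
from h import *
to([.5105,.2985,.034]); print(manip.sense()['force'],manip.sense()['finger_gap'])"
```

```text
units to [0.5105, 0.2985, 0.034] [ 0.001  -0.0025  0.0043] yaw of x 160.5276444329393 y az 70.52773118013104
[-0.7992965  -0.46087793  5.36146719] 0.5299664214744069
```

{"name": "move_arm", "arguments": {
  "deltas": [
    [0,0,-0.02,0,30],
    [0,0,-0.06,0,30],
    [0,0,-0.12,0,30],
    [0,0,-0.2,0,30],
    [0,0,-0.28,0,30],
    [0,0,-0.36,0,30],
    [0,0,-0.43,0,30],
    [0,0,-0.5,0,30]
  ]
}}

```text
t: 3.58
tcp_pos: [0.5098, 0.2987, 0.2361]
tool_rot: [0.169, 0.986, -0.0, -0.0]
force: [-0.5, -0.6, -2.6]
finger_gap: 0.534
```

```bash
python3 -c "
from h import *
to([.613,-.0295,.305]); print(manip.sense()['force'],manip.sense()['finger_gap'])"
```

```text
units to [0.613, -0.0295, 0.305] [-0.5165 -0.6877 -0.1722] yaw of x 160.53704027981897 y az 70.53707632117437
[-0.52041552 -0.57785225 -2.56465176] 0.5343522110243037
```

{"name": "move_arm", "arguments": {
  "deltas": [
    [-0.01,-0.015,-0.07,0,30],
    [-0.04,-0.06,-0.13,0,30],
    [-0.09,-0.12,-0.17,0,30],
    [-0.14,-0.19,-0.17,0,30],
    [-0.19,-0.26,-0.17,0,30],
    [-0.25,-0.33,-0.17,0,30],
    [-0.3,-0.4,-0.17,0,30],
    [-0.35,-0.47,-0.17,0,30]
  ]
}}

```text
t: 4.25
tcp_pos: [0.5793, 0.0735, 0.3022]
tool_rot: [0.169, 0.986, -0.0, -0.001]
force: [1.2, -0.1, -3.6]
finger_gap: 0.53
```

```bash
python3 -c "
from h import *
to([.613,-.0295,.305]); print(manip.sense()['force'],manip.sense()['finger_gap'])"
```

```text
units to [0.613, -0.0295, 0.305] [-0.1652 -0.2147 -0.007 ] yaw of x 160.53509544832127 y az 70.53514853435043
[ 1.16562918 -0.06622815 -3.63510232] 0.5298113354949586
```

{"name": "move_arm", "arguments": {
  "deltas": [
    [-0.05,-0.06,0,0,30],
    [-0.09,-0.12,0,0,30],
    [-0.13,-0.17,0,0,30],
    [-0.155,-0.2,0,0,30],
    [-0.165,-0.216,0,0,30],
    [-0.166,-0.217,0,0,30],
    [-0.166,-0.217,0,0,30],
    [-0.166,-0.217,0,0,30]
  ]
}}

```text
t: 4.92
tcp_pos: [0.6129, -0.0273, 0.3025]
tool_rot: [0.168, 0.986, 0.0, -0.001]
force: [0.2, -0.1, -2.2]
finger_gap: 0.531
```

```bash
python3 -c "
from h import *
to([.613,-.0295,.305]); print(manip.sense()['force'],manip.sense()['finger_gap'])
for n,c in(('side',(110,250,230,390)),('top',(110,230,240,380))):
  im,d=manip.snapshot(n); np.save(f'pics/{n}3.npy',d);cv2.imwrite(f'pics/{n}3f.png',im[:,:,::-1]);cv2.imwrite(f'pics/{n}3.png',cv2.resize(im[c[0]:c[1],c[2]:c[3],::-1],None,fx=4,fy=4))"
```

```text
units to [0.613, -0.0295, 0.305] [-0.0021 -0.0051 -0.0062] yaw of x 160.6102592952448 y az 70.61020909686417
[ 0.22642296 -0.12825534 -2.1871449 ] 0.5313122058495976
```

View pics/side3.png

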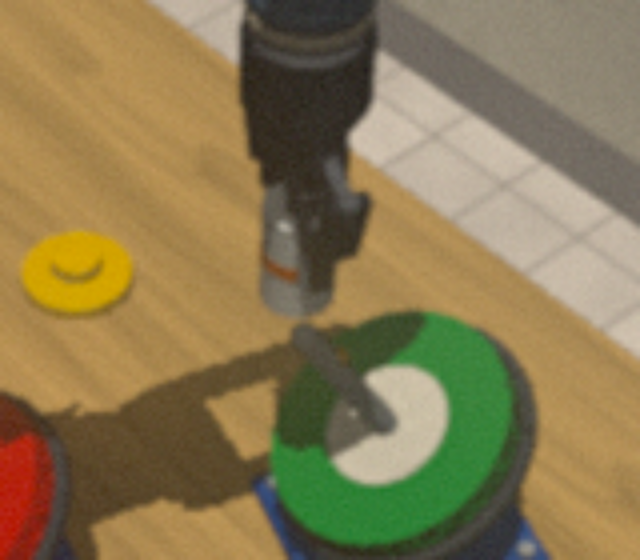

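View pics/top3.png

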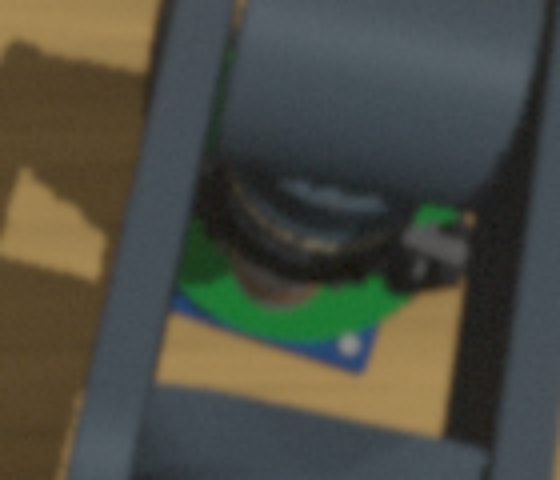

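The collar hangs upright just above the tip: collar bottom at side (304,185), tip at (306,193). I'll measure the held collar against the tip.

```bash
python3 - <<'E'
from h import *
from scipy.optimize import least_squares
d=np.load('pics/side3.npy');P=cloud('side',d); im=cv2.imread('pics/side3f.png').astype(int)
Q=P[155:190,292:316].reshape(-1,3); g=im[155:190,292:316].reshape(-1,3).max(1)
m=(Q[:,2]>.255)&(Q[:,2]<.33)&(np.hypot(Q[:,0]-.613,Q[:,1]+.0275)<.035)&(g>80); Q=Q[m]
print(len(Q),Q.min(0),Q.max(0))
s=least_squares(lambda p:np.hypot(Q[:,0]-p[0],Q[:,1]-p[1])-.023,[.613,-.0275],loss='soft_l1',f_scale=.002); print(s.x,np.sqrt(np.mean(s.fun**2)))
b=manip.sense()['tcp_pos'];print(b)
for z in(-.0357,.038): print(proj('side',np.array([b[0],b[1],b[2]+z])))
E
```

```text
253 [ 0.58576657 -0.05677659  0.26351405] [0.62595382 0.00223572 0.32998143]
[ 0.61207357 -0.02907585] 0.002314767959063744
[ 0.61313979 -0.02724594  0.30272385]
[304.13201493 182.03080283]
[305.03690519 159.64993244]
```

{"name": "move_arm", "arguments": {
  "deltas": [
    [-0.008,-0.003,0.0,0,30],
    [-0.014,-0.005,0.01,0,30],
    [-0.014,-0.005,0.025,0,30],
    [-0.014,-0.005,0.04,0,30],
    [-0.014,-0.005,0.055,0,30],
    [-0.014,-0.005,0.065,0,30],
    [-0.014,-0.005,0.07,0,30],
    [-0.014,-0.005,0.07,0,30]
  ]
}}

```text
t: 5.68
tcp_pos: [0.6178, -0.0326, 0.2737]
tool_rot: [0.169, 0.986, 0.0, -0.001]
force: [0.5, 0.6, -2.8]
finger_gap: 0.535
```

```bash
python3 -c "
from h import *
to([.6177,-.031,.2657]); print(manip.sense()['force'],manip.sense()['finger_gap'])
for n,c in(('side',(130,230,260,360)),):
  im,d=manip.snapshot(n); cv2.imwrite(f'pics/{n}4.png',cv2.resize(im[c[0]:c[1],c[2]:c[3],::-1],None,fx=6,fy=6))"
```

```text
units to [0.6177, -0.031, 0.2657] [0.0015 0.0037 0.02  ] yaw of x 160.52322740325215 y az 70.52324506718276
[ 0.48592612  0.63025904 -2.77419611] 0.5347316919939773
```

View pics/side4.png

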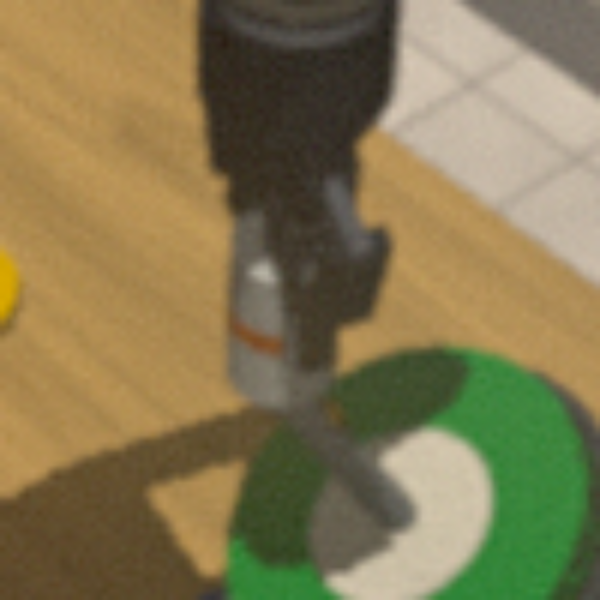

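{"name": "move_arm", "arguments": {
  "deltas": [
    [0,0,0.003,0,30],
    [0,0.002,0.006,0,30],
    [0,0.002,0.009,0,30],
    [0,0.002,0.012,0,30],
    [0,0.002,0.015,0,30],
    [0,0.002,0.018,0,30],
    [0,0.002,0.02,0,30],
    [0,0.002,0.02,0,30]
  ]
}}

```text
t: 6.4
tcp_pos: [0.6184, -0.0319, 0.2664]
tool_rot: [0.169, 0.986, 0.0, -0.0]
force: [-0.3, 0.4, -2.6]
finger_gap: 0.53
```

```bash
python3 -c "
from h import *
to([.6177,-.031,.2657]); print(manip.sense()['force'],manip.sense()['finger_gap'],manip.sense()['ft_torque'])
for n,c in(('side',(130,230,260,360)),):
  im,d=manip.snapshot(n); cv2.imwrite(f'pics/{n}5.png',cv2.resize(im[c[0]:c[1],c[2]:c[3],::-1],None,fx=6,fy=6))
for i in range(3): print(manip.sense()['tcp_pos'])"
```

```text
units to [0.6177, -0.031, 0.2657] [0.0023 0.0014 0.0018] yaw of x 160.53182501750783 y az 70.531827373294
[-0.26471259  0.40963498 -2.59285667] 0.5300774943710412 [-0.00305633 -0.00296282 -0.01511747]
[ 0.61844414 -0.03186674  0.26654655]
[ 0.61844414 -0.03186674  0.26654655]
[ 0.61844414 -0.03186674  0.26654655]
```

View pics/side5.png

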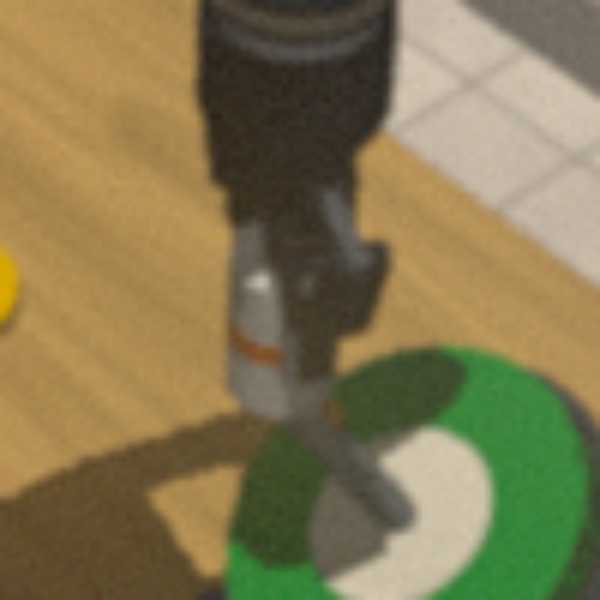

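{"name": "move_arm", "arguments": {
  "deltas": [
    [0.001,0,0.004,0,30],
    [0.005,0,0.006,0,30],
    [0.01,0,0.007,0,30],
    [0.015,0,0.008,0,30],
    [0.02,0,0.008,0,30],
    [0.025,0,0.009,0,30],
    [0.03,0,0.01,0,30],
    [0.03,0,0.01,0,30]
  ]
}}

```text
t: 7.12
tcp_pos: [0.61, -0.0288, 0.2641]
tool_rot: [0.169, 0.986, -0.0, 0.004]
force: [6.0, -1.5, -1.5]
finger_gap: 0.531
```

```bash
python3 -c "
from h import *
s=manip.sense();print(s['tcp_pos'],'force tool',R().T@s['force'],s['finger_gap'],R().T@s['ft_torque'])
for n,c in(('side',(130,230,260,360)),):
  im,d=manip.snapshot(n); cv2.imwrite(f'pics/{n}6.png',cv2.resize(im[c[0]:c[1],c[2]:c[3],::-1],None,fx=6,fy=6))"
```

```text
[ 0.61001658 -0.02877618  0.26411008] force tool [-6.12390283  0.59663079  1.58336916] 0.5312165755336907 [-0.04419255 -1.12168899  0.0657159 ]
```

View pics/side6.png

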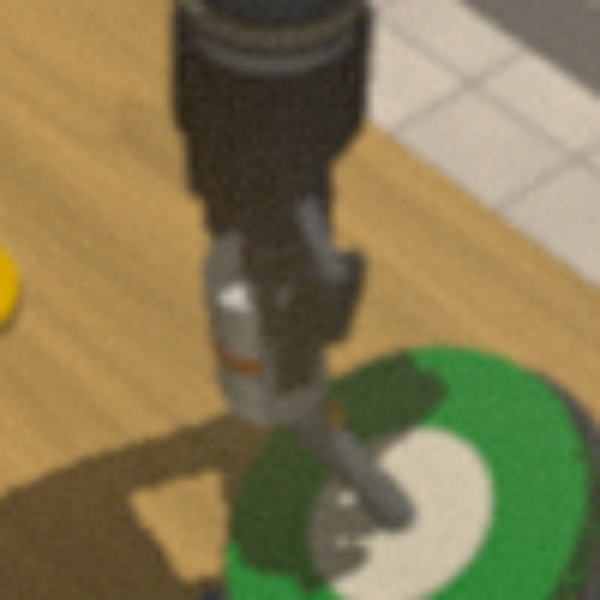

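The collar is pivoting on the tip as planned: its band is now slanted, and the side load is about 6 N. I'll continue the arc.

{"name": "move_arm", "arguments": {
  "deltas": [
    [0.004,0,0.001,0,30],
    [0.008,0,0.003,0,30],
    [0.012,0,0.004,0,30],
    [0.016,0,0.006,0,30],
    [0.02,0,0.008,0,30],
    [0.024,0,0.009,0,30],
    [0.028,0,0.011,0,30],
    [0.028,0,0.012,0,30]
  ]
}}

```text
t: 7.83
tcp_pos: [0.6, -0.0251, 0.2601]
tool_rot: [0.169, 0.986, -0.0, 0.005]
force: [5.1, -1.4, 3.1]
finger_gap: 0.52
```

```bash
python3 -c "
from h import *
s=manip.sense();print(s['tcp_pos'],'force tool',R().T@s['force'],s['finger_gap'],R().T@s['ft_torque'])
for n,c in(('side',(130,230,260,360)),):
  im,d=manip.snapshot(n); np.save('pics/side7.npy',d);cv2.imwrite('pics/side7f.png',im[:,:,::-1]);cv2.imwrite(f'pics/{n}7.png',cv2.resize(im[c[0]:c[1],c[2]:c[3],::-1],None,fx=6,fy=6))"
```

```text
[ 0.60003375 -0.02505893  0.26010413] force tool [-5.30714587  0.43555788 -3.08533915] 0.5203794738913511 [-0.08806831 -0.97226888  0.01396706]
```

View pics/side7.png

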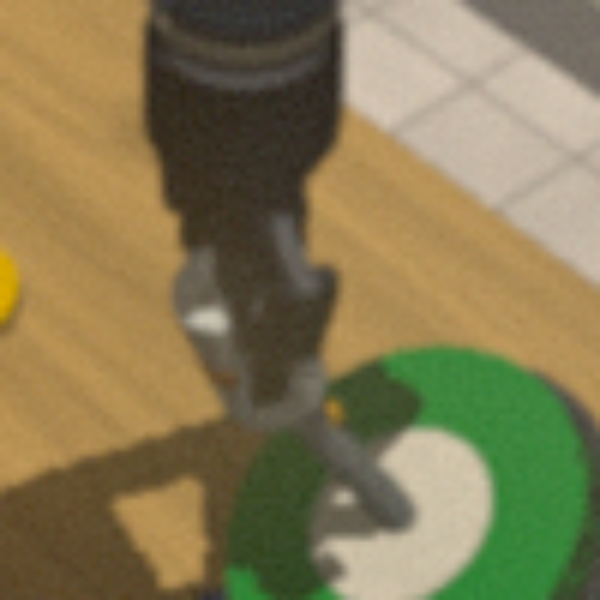

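{"name": "move_arm", "arguments": {
  "deltas": [
    [0.004,0,0.002,0,30],
    [0.007,0,0.004,0,30],
    [0.008,0,0.007,0,30],
    [0.007,0,0.01,0,30],
    [0.005,0,0.013,0,30],
    [0.003,0,0.016,0,30],
    [0.002,0,0.019,0,30],
    [0.001,0,0.02,0,30]
  ]
}}

```text
t: 8.55
tcp_pos: [0.5968, -0.0238, 0.25]
tool_rot: [0.169, 0.986, 0.0, 0.001]
force: [4.8, 0.8, 3.6]
finger_gap: 0.519
```

```bash
cat > st.py <<'E'
import sys
from h import *
s=manip.sense();r=R();print('t',s['t'],s['tcp_pos'],'force tool',r.T@s['force'],s['finger_gap'],r.T@s['ft_torque'])
a=np.array([-.472,.166,.866]);tip=np.array([.613,-.0295,.236]); f=s['force']+[0,0,2.5]
print('axial(+up)',f@a,'perp x',f@np.array([.816,-.287,.5]), 'tcp rel tip: along',(s['tcp_pos']-tip)@a,'perp s',(s['tcp_pos']-tip)@np.array([-.817,.288,-.5])*1,'y',(s['tcp_pos']-tip)@np.array([.334,.943,0]))
k=sys.argv[1] if len(sys.argv)>1 else None
if k:
  n='side';c=(130,230,260,360)
  im,d=manip.snapshot(n); np.save(f'pics/{n}{k}.npy',d);cv2.imwrite(f'pics/{n}{k}f.png',im[:,:,::-1]);cv2.imwrite(f'pics/{n}{k}.png',cv2.resize(im[c[0]:c[1],c[2]:c[3],::-1],None,fx=6,fy=6))
E
python3 st.py 8
```

```text
t 8.55 [ 0.59675755 -0.02379933  0.24996206] force tool [-4.2223114   2.37763138 -3.58396843] 0.5189550623036897 [-0.42034002 -0.94996489 -0.02636495]
axial(+up) 3.1609628182548444 perp x 6.6973017449761505 tcp rel tip: along 0.020703892904171635 perp s 0.007930840518535041 y -4.924693336196638e-05
```

View pics/side8.png

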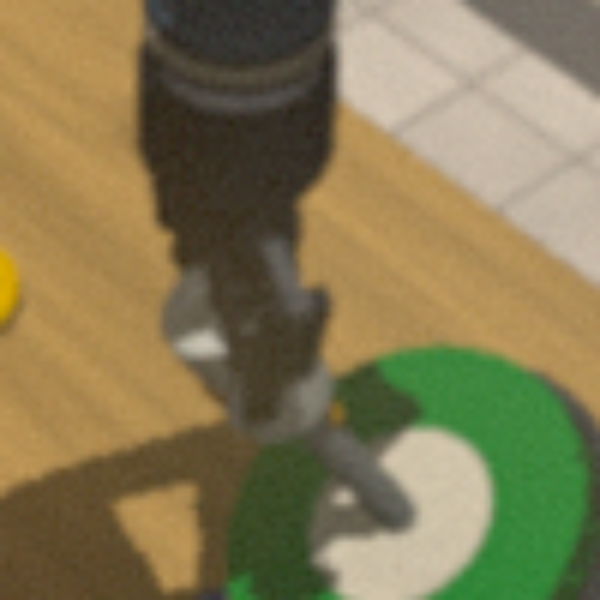

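{"name": "move_arm", "arguments": {
  "deltas": [
    [-0.002,0.001,0.001,0,30],
    [-0.003,0.001,0.002,0,30],
    [-0.004,0.001,0.004,0,30],
    [-0.005,0.001,0.006,0,30],
    [-0.006,0.001,0.008,0,30],
    [-0.007,0.001,0.009,0,30],
    [-0.007,0.001,0.009,0,30],
    [-0.007,0.001,0.009,0,30]
  ],
  "force": 40
}}

```text
t: 9.27
tcp_pos: [0.599, -0.0246, 0.2461]
tool_rot: [0.169, 0.986, 0.0, -0.0]
force: [4.6, 0.2, 1.6]
finger_gap: 0.521
```

```bash
python3 st.py
```

```text
t 9.2667 [ 0.59902891 -0.02457662  0.24605122] force tool [-4.29807474  1.70953089 -1.55218366] 0.5206942366138709 [-0.43286042 -0.87943332 -0.02144448]
axial(+up) 1.3564455217783733 perp x 5.746272559534029 tcp rel tip: along 0.016115988435805684 perp s 0.007806705960752653 y -2.3592063321840522e-05
```

{"name": "move_arm", "arguments": {
  "deltas": [
    [-0.001,0.001,0.002,0,30],
    [-0.002,0.002,0.003,0,30],
    [-0.003,0.002,0.005,0,30],
    [-0.004,0.002,0.007,0,30],
    [-0.005,0.002,0.009,0,30],
    [-0.005,0.002,0.009,0,30],
    [-0.005,0.002,0.009,0,30],
    [-0.005,0.002,0.009,0,30]
  ]
}}

```text
t: 9.93
tcp_pos: [0.6011, -0.0247, 0.2424]
tool_rot: [0.169, 0.986, -0.0, -0.0]
force: [4.5, -1.2, 0.3]
finger_gap: 0.522
```

```bash
python3 st.py 9
```

```text
t 9.9333 [ 0.60109262 -0.02474737  0.24241651] force tool [-4.60780588  0.32680218 -0.28773432] 0.5224920593867857 [ 0.05858726 -0.89872779 -0.06626993]
axial(+up) 0.10713697139989951 perp x 5.379429309045706 tcp rel tip: along 0.011965916405363552 perp s 0.007888828144530794 y 0.000504661854451108
```

View pics/side9.png

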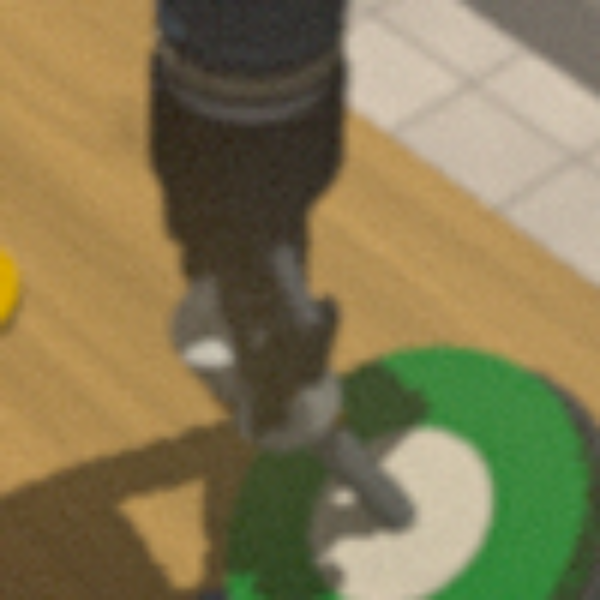

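{"name": "move_arm", "arguments": {
  "deltas": [
    [-0.001,0,0.002,0,30],
    [-0.002,0,0.003,0,30],
    [-0.003,0,0.005,0,30],
    [-0.004,0,0.007,0,30],
    [-0.005,0,0.009,0,30],
    [-0.005,0,0.009,0,30],
    [-0.005,0,0.009,0,30],
    [-0.005,0,0.009,0,30]
  ]
}}

```text
t: 10.65
tcp_pos: [0.6031, -0.0252, 0.2389]
tool_rot: [0.169, 0.986, -0.0, -0.0]
force: [2.9, -2.4, 0.8]
finger_gap: 0.514
```

```bash
python3 st.py
```

```text
t 10.65 [ 0.60308485 -0.0252486   0.23889051] force tool [-3.51157717 -1.33391275 -0.83158301] 0.5140436277036137 [ 0.15891553 -0.84061848  0.05387778]
axial(+up) 1.1292867128101534 perp x 4.701540269212467 tcp rel tip: along 0.007888868203478526 perp s 0.007879827633708944 y 0.0006974112566266805
```

{"name": "move_arm", "arguments": {
  "deltas": [
    [-0.001,-0.001,0.002,0,30],
    [-0.002,-0.001,0.003,0,30],
    [-0.003,-0.001,0.005,0,30],
    [-0.004,-0.001,0.007,0,30],
    [-0.005,-0.001,0.009,0,30],
    [-0.005,-0.001,0.009,0,30],
    [-0.005,-0.001,0.009,0,30],
    [-0.005,-0.001,0.009,0,30]
  ]
}}

```text
t: 11.32
tcp_pos: [0.605, -0.0261, 0.2353]
tool_rot: [0.169, 0.986, 0.0, 0.0]
force: [4.1, -1.2, 0.3]
finger_gap: 0.52
```

```bash
python3 st.py 10
```

```text
t 11.3167 [ 0.6049504 -0.026109   0.23531  ] force tool [-4.22985411  0.27253106 -0.32602847] 0.5196075725120083 [-0.09073641 -0.82048739 -0.0208683 ]
axial(+up) 0.33103498191182074 perp x 5.072356094208779 tcp rel tip: along 0.00376477061370764 perp s 0.007898129625255403 y 0.0005091431705335014
```

View pics/side10.png

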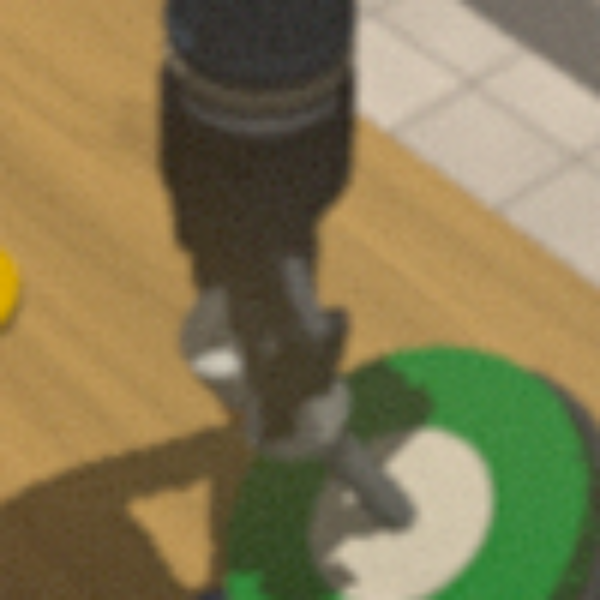

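```bash
python3 -c "
from h import *
a=np.array([-.472,.166,.866]);tip=np.array([.613,-.0295,.236]);x=np.array([.816,-.287,.5])
for t in range(28,54,4):
  p=tip-t/1000*a+.0115*x; print(t,proj('side',p),proj('top',p))
print('obs side 315.5,198.3  top 313,166.4')
P=cloud('side',np.load('pics/side10.npy')); im=cv2.imread('pics/side10f.png')
# collar extents along axis
Q=P[150:215,280:330].reshape(-1,3); v=Q-tip; al=v@a; pr=np.linalg.norm(v-np.outer(al,a),axis=1)
m=(pr>.018)&(pr<.027)&(al>-.06)&(al<.06)
print(np.histogram(al[m],np.arange(-.06,.061,.004)))
"
```

```text
28 [312.91460216 194.00948367] [312.00699744 168.46125243]
32 [313.58720979 194.74911194] [312.16656841 167.85836035]
36 [314.25673113 195.48534639] [312.32478989 167.2605669 ]
40 [314.92318736 196.21821032] [312.48167894 166.66780767]
44 [315.58659949 196.94772682] [312.63725231 166.08001934]
48 [316.24698832 197.67391877] [312.79152649 165.49713964]
52 [316.90437447 198.39680885] [312.94451767 164.91910733]
obs side 315.5,198.3  top 313,166.4
(array([ 0,  0,  0,  0,  0,  1,  7, 23,  8, 18, 14,  7,  4,  4,  3,  0,  3,
        3,  3,  4,  5,  7,  6, 14, 37, 12,  4,  1,  4,  7]), array([-6.00000000e-02, -5.60000000e-02, -5.20000000e-02, -4.80000000e-02,
       -4.40000000e-02, -4.00000000e-02, -3.60000000e-02, -3.20000000e-02,
       -2.80000000e-02, -2.40000000e-02, -2.00000000e-02, -1.60000000e-02,
       -1.20000000e-02, -8.00000000e-03, -4.00000000e-03,  5.55111512e-17,
        4.00000000e-03,  8.00000000e-03,  1.20000000e-02,  1.60000000e-02,
        2.00000000e-02,  2.40000000e-02,  2.80000000e-02,  3.20000000e-02,
        3.60000000e-02,  4.00000000e-02,  4.40000000e-02,  4.80000000e-02,
        5.20000000e-02,  5.60000000e-02,  6.00000000e-02]))
```

The ball looks to be about 44 mm below the tip and the collar's lower end is now about 33 mm below it, so first touch should come at about 38 mm.

{"name": "move_arm", "arguments": {
  "deltas": [
    [-0.001,0,0.002,0,30],
    [-0.002,0,0.003,0,30],
    [-0.003,0,0.005,0,30],
    [-0.004,0,0.007,0,30],
    [-0.005,0,0.009,0,30],
    [-0.005,0,0.009,0,30],
    [-0.005,0,0.009,0,30],
    [-0.005,0,0.009,0,30]
  ]
}}

```text
t: 12.03
tcp_pos: [0.6069, -0.0269, 0.2317]
tool_rot: [0.169, 0.986, 0.0, 0.0]
force: [4.0, -0.1, 0.5]
finger_gap: 0.52
```

```bash
python3 st.py
```

```text
t 12.0333 [ 0.60686665 -0.02688158  0.23174997] force tool [-3.7956966   1.25331623 -0.46284096] 0.5203631174281199 [-0.12264689 -0.81790391  0.01092027]
axial(+up) 0.6665704027284283 perp x 4.7669340094340305 tcp rel tip: along -0.0003509313046904185 perp s 0.00789006454654164 y 0.00042062745327768863
```

{"name": "move_arm", "arguments": {
  "deltas": [
    [-0.001,0,0.002,0,30],
    [-0.002,0,0.003,0,30],
    [-0.002,0,0.004,0,30],
    [-0.003,0,0.005,0,30],
    [-0.003,0,0.005,0,30],
    [-0.003,0,0.005,0,30],
    [-0.003,0,0.005,0,30],
    [-0.003,0,0.005,0,30]
  ]
}}

```text
t: 12.7
tcp_pos: [0.6074, -0.0271, 0.2308]
tool_rot: [0.169, 0.986, -0.0, -0.0]
force: [0.2, 1.3, 7.0]
finger_gap: 0.519
```

```bash
python3 st.py
```

```text
t 12.7 [ 0.60743064 -0.02706856  0.2308159 ] force tool [ 0.24281784  1.30874196 -6.98234635] 0.5188912740474589 [-0.07684342 -0.38372017 -0.01107236]
axial(+up) 8.330765092870713 perp x 4.53531360175884 tcp rel tip: along -0.001457077015003361 perp s 0.007842470759643887 y 0.00043267855780234184
```

First touch: the axial force jumped to 8.3 N at TCP along ≈ -1 mm. I'll press on, watching the force.

{"name": "move_arm", "arguments": {
  "deltas": [
    [-0.001,0,0.002,0,30],
    [-0.002,0,0.003,0,30],
    [-0.003,0,0.005,0,30],
    [-0.004,0,0.007,0,30],
    [-0.005,0,0.009,0,30],
    [-0.005,0,0.009,0,30],
    [-0.005,0,0.009,0,30],
    [-0.005,0,0.009,0,30]
  ],
  "force": 50
}}

```text
t: 13.37
tcp_pos: [0.611, -0.0283, 0.2276]
tool_rot: [0.169, 0.986, -0.0, 0.002]
force: [3.1, -0.3, 5.4]
finger_gap: 0.515
```

```bash
python3 st.py 11
```

```text
t 13.3667 [ 0.61095479 -0.02826566  0.22758507] force tool [-3.01101942  0.70593747 -5.3501486 ] 0.5154997733148438 [-0.09968333 -0.94120222  0.01822609]
axial(+up) 5.311657933246773 perp x 6.518552213432773 tcp rel tip: along -0.006117085732536651 perp s 0.0062338906282824996 y 0.00048087901989226034
```

View pics/side11.png

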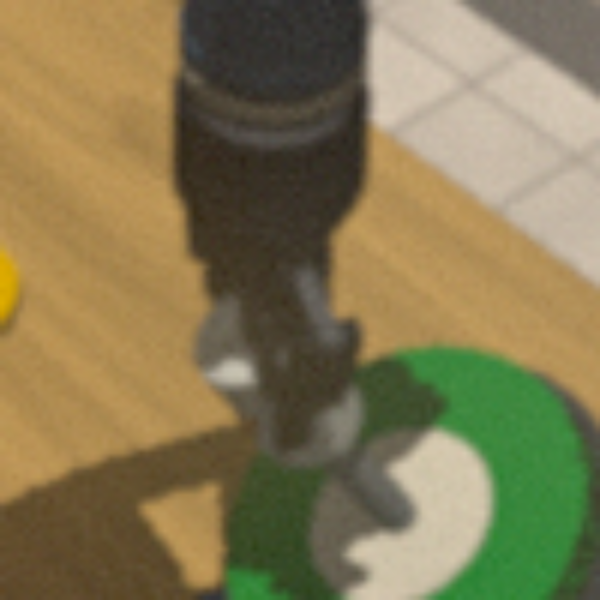

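{"name": "move_arm", "arguments": {
  "deltas": [
    [-0.001,0,0.002,0,30],
    [-0.002,0,0.004,0,30],
    [-0.004,0,0.006,0,30],
    [-0.005,0,0.009,0,30],
    [-0.006,0,0.011,0,30],
    [-0.007,0,0.013,0,30],
    [-0.0075,0,0.013,0,30],
    [-0.0075,0,0.013,0,30]
  ]
}}

```text
t: 14.08
tcp_pos: [0.6143, -0.0295, 0.2213]
tool_rot: [0.169, 0.986, -0.0, 0.002]
force: [6.3, -1.4, 2.4]
finger_gap: 0.518
```

```bash
python3 st.py
```

```text
t 14.0833 [ 0.61433447 -0.02950151  0.22127872] force tool [-6.43779861  0.81882138 -2.3396291 ] 0.5184528836016726 [-0.11815433 -1.37695005 -0.05772279]
axial(+up) 0.9975820878135796 perp x 7.99479194703492 tcp rel tip: along -0.01337874493257983 perp s 0.006269944045482884 y 0.00044428979756124486
```

{"name": "move_arm", "arguments": {
  "deltas": [
    [-0.001,0,0.002,0,30],
    [-0.002,0,0.004,0,30],
    [-0.004,0,0.006,0,30],
    [-0.005,0,0.009,0,30],
    [-0.006,0,0.011,0,30],
    [-0.007,0,0.013,0,30],
    [-0.0075,0,0.013,0,30],
    [-0.0075,0,0.013,0,30]
  ]
}}

```text
t: 14.75
tcp_pos: [0.6166, -0.0303, 0.2159]
tool_rot: [0.169, 0.986, -0.0, 0.001]
force: [6.3, -1.4, 1.9]
finger_gap: 0.52
```

```bash
python3 st.py 12
```

```text
t 14.75 [ 0.61656844 -0.03029622  0.21588756] force tool [-6.40948473  0.8246263  -1.85680395] 0.520205043285769 [-0.09375112 -1.26922637 -0.01212042]
axial(+up) 0.5824737161436884 perp x 7.72806533685772 tcp rel tip: along -0.019233843183444985 perp s 0.006911494450809437 y 0.00044102696130029345
```

View pics/side12.png

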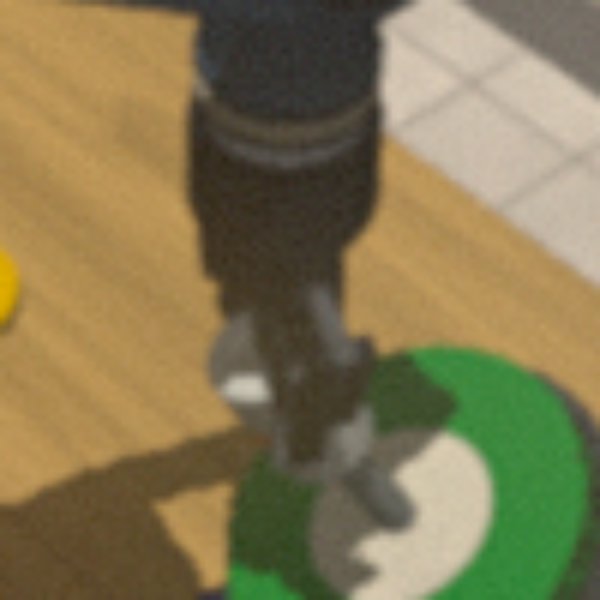

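```bash
cat > ext.py <<'E'
import sys
from h import *
a=np.array([-.472,.166,.866]);tip=np.array([.613,-.0295,.236])
for k in sys.argv[1:]:
  P=cloud('side',np.load(f'pics/side{k}.npy'))
  im=cv2.imread(f'pics/side{k}f.png').astype(int)
  Q=P[150:225,280:335].reshape(-1,3); I=im[150:225,280:335].reshape(-1,3); v=Q-tip; al=v@a; pr=np.linalg.norm(v-np.outer(al,a),axis=1)
  m=(pr>.017)&(pr<.028)&(al>-.1)&(al<.06)&(I.max(1)>75)
  h,e=np.histogram(al[m],np.arange(-.1,.061,.004)); print(k,[(int(round(1000*x)),int(c)) for x,c in zip(e,h) if c])
  o=m&(I[:,2]>I[:,0]*1.6)&(I[:,2]>80); print(' orange',o.sum(),np.median(al[o]) if o.any() else None)
E
python3 ext.py 9 10 11 12
```

```text
9 [(-32, 2), (-28, 6), (-24, 18), (-20, 16), (-16, 19), (-12, 11), (-8, 9), (-4, 4), (0, 3), (8, 1), (12, 6), (16, 2), (20, 3), (24, 6), (28, 3), (32, 6), (36, 6), (40, 7), (44, 38), (48, 14), (52, 1)]
 orange 9 0.015459442858239901
10 [(-40, 1), (-36, 7), (-32, 23), (-28, 8), (-24, 18), (-20, 14), (-16, 7), (-12, 4), (-8, 4), (-4, 3), (4, 3), (8, 3), (12, 3), (16, 4), (20, 6), (24, 7), (28, 7), (32, 14), (36, 39), (40, 13), (56, 3)]
 orange 12 0.013332050359853315
11 [(-48, 2), (-44, 14), (-40, 18), (-36, 15), (-32, 15), (-28, 9), (-24, 7), (-20, 5), (-12, 2), (-8, 1), (-4, 3), (0, 3), (4, 4), (8, 5), (12, 4), (16, 7), (20, 8), (24, 28), (28, 21), (32, 5), (36, 3), (48, 1), (52, 1)]
 orange 15 0.00904757028009761
12 [(-64, 2), (-60, 6), (-56, 18), (-52, 12), (-48, 16), (-44, 15), (-40, 7), (-36, 4), (-32, 3), (-28, 1), (-24, 1), (-20, 3), (-16, 5), (-12, 1), (-8, 5), (-4, 5), (0, 7), (4, 4), (8, 8), (12, 31), (16, 19), (20, 2), (36, 2), (40, 1), (44, 1), (48, 1), (52, 1)]
 orange 6 -0.016823840688236714
```

The collar follows without slipping, with its centre about 20 mm below the tip. The click should come near 40 mm.

{"name": "move_arm", "arguments": {
  "deltas": [
    [-0.001,0,0.002,0,30],
    [-0.002,0,0.004,0,30],
    [-0.004,0,0.006,0,30],
    [-0.005,0,0.009,0,30],
    [-0.006,0,0.011,0,30],
    [-0.007,0,0.013,0,30],
    [-0.0075,0,0.013,0,30],
    [-0.0075,0,0.013,0,30]
  ]
}}

```text
t: 15.47
tcp_pos: [0.6192, -0.0312, 0.2105]
tool_rot: [0.169, 0.986, -0.0, 0.001]
force: [5.7, -1.5, 1.6]
finger_gap: 0.518
```

```bash
python3 st.py
```

```text
t 15.4667 [ 0.61919426 -0.03120458  0.2105436 ] force tool [-5.86103393  0.48213428 -1.5639224 ] 0.5184108858039909 [-0.13397845 -1.21893194  0.00576114]
axial(+up) 0.5985969829201103 perp x 7.105783623872437 tcp rel tip: along -0.025251895737161825 perp s 0.00717657126471247 y 0.00046146029063536285
```

{"name": "move_arm", "arguments": {
  "deltas": [
    [-0.001,0,0.002,0,30],
    [-0.002,0,0.004,0,30],
    [-0.004,0,0.006,0,30],
    [-0.005,0,0.009,0,30],
    [-0.006,0,0.011,0,30],
    [-0.006,0,0.011,0,30],
    [-0.006,0,0.011,0,30],
    [-0.006,0,0.011,0,30]
  ]
}}

```text
t: 16.13
tcp_pos: [0.6214, -0.032, 0.2061]
tool_rot: [0.169, 0.986, -0.0, 0.001]
force: [6.6, -1.0, 1.2]
finger_gap: 0.517
```

```bash
python3 st.py
```

```text
t 16.1333 [ 0.62139681 -0.03200075  0.20608865] force tool [-6.54532835  1.24199679 -1.20584093] 0.5165777575654312 [-0.21194285 -1.19874023  0.02189399]
axial(+up) -0.05450976078381374 perp x 7.52091858930943 tcp rel tip: along -0.03028164183478743 perp s 0.0073752667883248005 y 0.00044632740575514666
```

{"name": "move_arm", "arguments": {
  "deltas": [
    [-0.001,0,0.002,0,30],
    [-0.002,0,0.003,0,30],
    [-0.003,0,0.005,0,30],
    [-0.004,0,0.0065,0,30],
    [-0.004,0,0.0065,0,30],
    [-0.004,0,0.0065,0,30],
    [-0.004,0,0.0065,0,30],
    [-0.004,0,0.0065,0,30]
  ]
}}

```text
t: 16.8
tcp_pos: [0.6227, -0.0324, 0.2035]
tool_rot: [0.169, 0.986, 0.0, 0.001]
force: [6.7, -1.2, 2.4]
finger_gap: 0.519
```

```bash
python3 st.py
```

```text
t 16.8 [ 0.62268188 -0.03241245  0.20347549] force tool [-6.75485719  1.11325641 -2.36796004] 0.5193843206590506 [-0.16902045 -1.12628155  0.01475026]
axial(+up) 0.8447438444360221 perp x 8.280475154243112 tcp rel tip: along -0.0332195363817976 perp s 0.00751337108315955 y 0.0004873092559716064
```

{"name": "move_arm", "arguments": {
  "deltas": [
    [-0.001,0,0.002,0,30],
    [-0.002,0,0.003,0,30],
    [-0.0025,0,0.0043,0,30],
    [-0.0025,0,0.0043,0,30],
    [-0.0025,0,0.0043,0,30],
    [-0.0025,0,0.0043,0,30],
    [-0.0025,0,0.0043,0,30],
    [-0.0025,0,0.0043,0,30]
  ]
}}

```text
t: 17.47
tcp_pos: [0.6236, -0.0327, 0.2017]
tool_rot: [0.169, 0.986, 0.0, 0.001]
force: [6.4, -0.6, 1.8]
finger_gap: 0.518
```

```bash
python3 st.py
```

```text
t 17.4667 [ 0.62357406 -0.0327267   0.20169165] force tool [-6.23765255  1.58216609 -1.77725412] 0.5179372163053454 [-0.1671011  -1.05958899  0.02510688]
axial(+up) 0.5894905398414547 perp x 7.5385990828243905 tcp rel tip: along -0.035237618945900745 perp s 0.007585883206673716 y 0.0004889587412273767
```

{"name": "move_arm", "arguments": {
  "deltas": [
    [-0.001,0,0.002,0,30],
    [-0.002,0,0.003,0,30],
    [-0.0025,0,0.0043,0,30],
    [-0.0025,0,0.0043,0,30],
    [-0.0025,0,0.0043,0,30],
    [-0.0025,0,0.0043,0,30],
    [-0.0025,0,0.0043,0,30],
    [-0.0025,0,0.0043,0,30]
  ]
}}

```text
t: 18.13
tcp_pos: [0.6246, -0.0331, 0.1995]
tool_rot: [0.169, 0.986, 0.0, 0.001]
force: [7.9, -0.4, -1.1]
finger_gap: 0.516
```

```bash
python3 st.py
```

```text
t 18.1333 [ 0.62458182 -0.03310172  0.19953647] force tool [-7.59961537  2.21564751  1.11990817] 0.515593151310316 [-0.13110354 -1.20232997  0.03775439]
axial(+up) -2.6019150051877564 perp x 7.272758423511303 tcp rel tip: along -0.037641917841956196 perp s 0.00773212571005206 y 0.00047190769453041574
```

The axial force has turned to a pull of -2.6 N, so the tug into the groove is beginning. 1 mm steps now.

{"name": "move_arm", "arguments": {
  "deltas": [
    [-0.0005,0,0.001,0,30],
    [-0.001,0,0.002,0,30],
    [-0.001,0,0.002,0,30],
    [-0.001,0,0.002,0,30],
    [-0.001,0,0.002,0,30],
    [-0.001,0,0.002,0,30],
    [-0.001,0,0.002,0,30],
    [-0.001,0,0.002,0,30]
  ]
}}

```text
t: 18.8
tcp_pos: [0.6252, -0.0333, 0.1985]
tool_rot: [0.169, 0.986, 0.0, 0.001]
force: [8.1, -0.8, -2.1]
finger_gap: 0.518
```

```bash
python3 st.py
```

```text
t 18.8 [ 0.62515997 -0.03334961  0.19845826] force tool [-7.93142112  1.91786437  2.1238833 ] 0.5183386045889096 [-0.18239384 -1.33597578 -0.01366773]
axial(+up) -3.6355009115863184 perp x 7.0605050912873475 tcp rel tip: along -0.038889689788267845 perp s 0.00772748610120704 y 0.00043124308413370276
```

{"name": "move_arm", "arguments": {
  "deltas": [
    [-0.0005,0,0.001,0,30],
    [-0.001,0,0.002,0,30],
    [-0.001,0,0.002,0,30],
    [-0.001,0,0.002,0,30],
    [-0.001,0,0.002,0,30],
    [-0.001,0,0.002,0,30],
    [-0.001,0,0.002,0,30],
    [-0.001,0,0.002,0,30]
  ]
}}

```text
t: 19.47
tcp_pos: [0.6258, -0.0336, 0.197]
tool_rot: [0.169, 0.986, -0.0, 0.001]
force: [9.1, -1.4, -6.3]
finger_gap: 0.516
```

```bash
python3 st.py
```

```text
t 19.4667 [ 0.6258292  -0.03362983  0.19701967] force tool [-9.00144247  1.69717864  6.3671179 ] 0.5163530193839568 [-0.22499911 -1.62119723 -0.06117126]
axial(+up) -7.845321118388235 perp x 5.874359645228939 tcp rel tip: along -0.040497904211632324 perp s 0.007819316124549775 y 0.0003905191180767492
```

{"name": "move_arm", "arguments": {
  "deltas": [
    [-0.0005,0,0.001,0,30],
    [-0.001,0,0.002,0,30],
    [-0.001,0,0.002,0,30],
    [-0.001,0,0.002,0,30],
    [-0.001,0,0.002,0,30],
    [-0.001,0,0.002,0,30],
    [-0.001,0,0.002,0,30],
    [-0.001,0,0.002,0,30]
  ]
}}

```text
t: 20.13
tcp_pos: [0.6259, -0.0337, 0.1967]
tool_rot: [0.169, 0.986, -0.0, 0.001]
force: [8.2, -1.6, -2.8]
finger_gap: 0.513
```

```bash
python3 st.py
```

```text
t 20.1333 [ 0.62594147 -0.03367972  0.19666417] force tool [-8.30506178  1.21526887  2.81718259] 0.5128723747289307 [-0.24891641 -1.48111843 -0.05108976]
axial(+up) -4.422322240122038 perp x 7.0371792042929595 tcp rel tip: along -0.04086703264305512 perp s 0.007890972198524531 y 0.00038097548253722587
```

{"name": "move_arm", "arguments": {
  "deltas": [
    [-0.0005,0,0.001,0,30],
    [-0.001,0,0.002,0,30],
    [-0.001,0,0.002,0,30],
    [-0.001,0,0.002,0,30],
    [-0.001,0,0.002,0,30],
    [-0.001,0,0.002,0,30],
    [-0.001,0,0.002,0,30],
    [-0.001,0,0.002,0,30]
  ]
}}

```text
t: 20.8
tcp_pos: [0.6261, -0.0337, 0.1963]
tool_rot: [0.169, 0.986, -0.0, 0.001]
force: [6.7, -1.5, -1.1]
finger_gap: 0.517
```

```bash
python3 st.py 13; python3 ext.py 13
```

```text
t 20.8 [ 0.62607902 -0.03371333  0.19631466] force tool [-6.84689578  0.86664392  1.0883349 ] 0.5174038917422021 [-0.15722584 -1.29359391 -0.05786538]
axial(+up) -2.1974099948730412 perp x 6.634997091686262 tcp rel tip: along -0.041240211062316665 perp s 0.007943671622591263 y 0.0003952216450818768
13 [(-84, 2), (-80, 12), (-76, 17), (-72, 11), (-68, 17), (-64, 9), (-60, 1), (-56, 7), (-52, 3), (-48, 1), (-44, 2), (-40, 2), (-36, 1), (-32, 4), (-28, 4), (-24, 4), (-20, 4), (-16, 12), (-12, 18), (-8, 32), (-4, 9), (0, 1), (8, 1), (12, 1), (16, 3), (20, 2), (28, 1)]
 orange 9 -0.010418965706578928
```

View pics/side13.png

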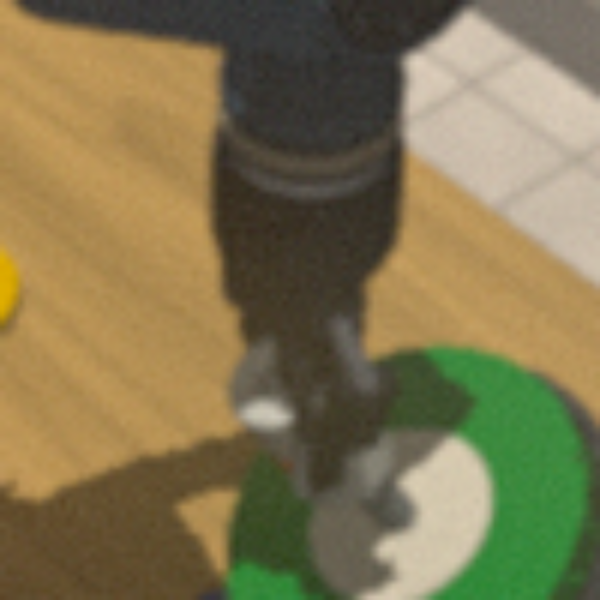

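{"name": "move_arm", "arguments": {
  "deltas": [
    [-0.0005,0,0.001,0,30],
    [-0.001,0,0.002,0,30],
    [-0.001,0,0.002,0,30],
    [-0.001,0,0.002,0,30],
    [-0.001,0,0.002,0,30],
    [-0.001,0,0.002,0,30],
    [-0.001,0,0.002,0,30],
    [-0.001,0,0.002,0,30]
  ]
}}

```text
t: 21.52
tcp_pos: [0.6263, -0.0337, 0.196]
tool_rot: [0.169, 0.986, -0.0, 0.0]
force: [6.2, -0.7, 1.5]
finger_gap: 0.517
```

```bash
python3 st.py
```

```text
t 21.5167 [ 0.62626866 -0.03374067  0.19595345] force tool [-6.06742465  1.3550892  -1.4793305 ] 0.5168192215047653 [-0.07101998 -1.1586202   0.01906659]
axial(+up) 0.4152750893337552 perp x 7.241719866584541 tcp rel tip: along -0.04164706997628442 perp s 0.007961468678318366 y 0.00043277947020236034
```

The full click signature is there. The pull peaked at -7.8 N and then decayed to +0.4 N, with the collar holding station at about 41.6 mm. I'll relieve the side load and open.

{"name": "move_arm", "arguments": {
  "deltas": [
    [-0.001,0,-0.0005,0,30],
    [-0.0026,0,-0.0015,0,30],
    [-0.0026,0,-0.0015,0,30],
    [-0.0026,0,-0.0015,0,30],
    [-0.0026,0,-0.0015,0,30],
    [-0.0026,0,-0.0015,0,30],
    [-0.0026,0,-0.0015,0,30],
    [-0.0026,0,-0.0015,0,30]
  ],
  "force": 30
}}

```text
t: 22.18
tcp_pos: [0.6263, -0.0338, 0.1961]
tool_rot: [0.169, 0.986, 0.0, -0.001]
force: [5.0, -0.1, -3.8]
finger_gap: 0.518
```

```bash
python3 st.py
```

```text
t 22.1833 [ 0.62626957 -0.03378049  0.19607169] force tool [-4.75810278  1.60911209  3.82269901] 0.5183510950212449 [-0.15463305 -1.10603265 -0.01006868]
axial(+up) -3.5308199411245673 perp x 3.448144648175369 tcp rel tip: along -0.04155171804141671 perp s 0.007890138996600191 y 0.00039553883961888236
```

{"name": "move_arm", "arguments": {
  "deltas": [
    [-0.001,0,0.0025,0,30],
    [-0.001,0,0.0025,0,30],
    [-0.001,0,0.0025,0,54],
    [-0.001,0,0.0025,0,58],
    [-0.001,0,0.0025,0,64],
    [-0.001,0,0.0025,0,72],
    [-0.001,0,0.0025,0,80],
    [-0.001,0,0.0025,0,90]
  ]
}}

```text
t: 22.85
tcp_pos: [0.6268, -0.034, 0.1958]
tool_rot: [0.169, 0.986, -0.0, -0.0]
force: [0.5, -0.2, 0.9]
finger_gap: 0.898
```

```bash
python3 st.py 14; python3 ext.py 14
```

```text
t 22.85 [ 0.62675816 -0.03403723  0.1957521 ] force tool [-0.55865159 -0.02649342 -0.92151096] 0.8984853601228074 [0.01445336 0.01806553 0.00284947]
axial(+up) 2.682713999652417 perp x 2.194407141340276 tcp rel tip: along -0.042101713725994264 perp s 0.007576808994137823 y 0.00031662055814773364
14 [(-88, 7), (-84, 8), (-80, 9), (-76, 7), (-72, 3), (-68, 3), (-60, 1), (-56, 2), (-52, 5), (-48, 1), (-44, 1), (-40, 6), (-36, 4), (-32, 4), (-28, 7), (-24, 9), (-20, 15), (-16, 43), (-12, 13), (-8, 2), (28, 1), (40, 1)]
 orange 7 -0.04968520060889665
```

View pics/side14.png

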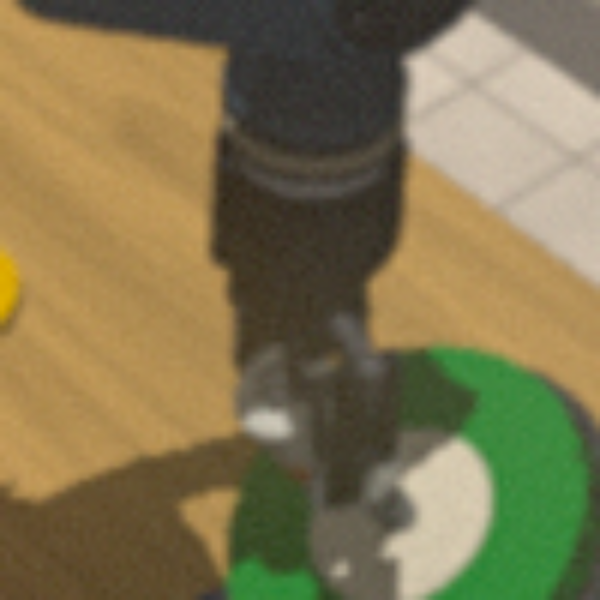

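Released with near-zero force. The collar seems to have settled a few mm. I'll withdraw straight up and look.

{"name": "move_arm", "arguments": {
  "deltas": [
    [0,0,0,0,100],
    [0,0,-0.02,0,100],
    [0,0,-0.06,0,100],
    [0,0,-0.12,0,100],
    [0,0,-0.19,0,100],
    [0,0,-0.27,0,100],
    [0,0,-0.35,0,100],
    [0,0,-0.42,0,100]
  ]
}}

```text
t: 23.57
tcp_pos: [0.6272, -0.0341, 0.3669]
tool_rot: [0.169, 0.986, -0.0, 0.001]
force: [0.2, 0.9, 0.4]
finger_gap: 0.999
```

{"name": "move_arm", "arguments": {
  "deltas": [
    [0.05,0.07,0,0,100],
    [0.1,0.14,0,0,100],
    [0.15,0.21,0,0,100],
    [0.2,0.28,0,0,100],
    [0.25,0.35,0,0,100],
    [0.3,0.42,0,0,100],
    [0.33,0.45,0,0,100],
    [0.33,0.45,0,0,100]
  ]
}}

```text
t: 24.23
tcp_pos: [0.5606, 0.1833, 0.3647]
tool_rot: [0.167, 0.986, 0.001, -0.0]
force: [-1.3, -0.2, 0.1]
finger_gap: 1.001
```

```bash
python3 st.py 15; python3 ext.py 15; python3 -c "
from h import *
im,d=manip.snapshot('top'); np.save('pics/top15.npy',d); cv2.imwrite('pics/top15f.png',im[:,:,::-1]); cv2.imwrite('pics/top15.png',cv2.resize(im[110:210,265:365,::-1],None,fx=6,fy=6))"
```

```text
t 24.2333 [0.56061109 0.1832713  0.3647319 ] force tool [ 1.18647849 -0.59407183 -0.1258614 ] 1.001313821713151 [-0.03090971  0.01226642 -0.03359797]
axial(+up) 2.866789890045102 perp x 0.2885427426744316 tcp rel tip: along 0.17152942822858033 perp s 0.03971392858574889 y 0.18314543897794303
15 [(-92, 1), (-88, 6), (-84, 16), (-80, 18), (-76, 16), (-72, 16), (-68, 17), (-64, 20), (-60, 7), (-56, 25), (-52, 11), (-48, 25), (-44, 19), (-40, 15), (-36, 17), (-32, 15), (-28, 21), (-24, 20), (-20, 23), (-16, 66), (-12, 28)]
 orange 51 -0.047545731428384336
```

View pics/side15.png

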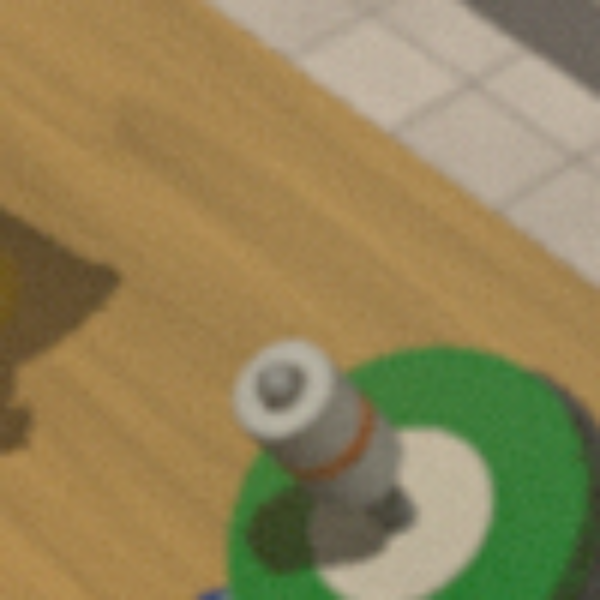

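View pics/top15.png

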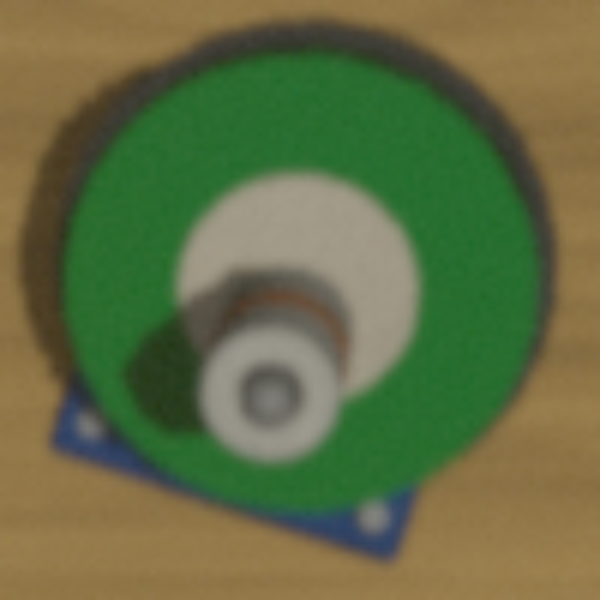

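The collar sits on the spindle by itself: band at side about (318,205), with the tip just inside the bore at (307,193). A second reading after a wait will show whether it is creeping.

{"name": "move_arm", "arguments": {
  "deltas": [
    [0,0,0,0,100],
    [0,0,0,0,100],
    [0,0,0,0,100],
    [0,0,0,0,100],
    [0,0,0,0,100],
    [0,0,0,0,100],
    [0,0,0,0,100],
    [0,0,0,0,100]
  ]
}}

```text
t: 25.0
tcp_pos: [0.5627, 0.1795, 0.3638]
tool_rot: [0.169, 0.986, -0.0, -0.0]
force: [0.1, 0.0, -0.4]
finger_gap: 0.998
```

{"name": "move_arm", "arguments": {
  "deltas": [
    [0,0,0,0,100],
    [0,0,0,0,100],
    [0,0,0,0,100],
    [0,0,0,0,100],
    [0,0,0,0,100],
    [0,0,0,0,100],
    [0,0,0,0,100],
    [0,0,0,0,100]
  ]
}}

```text
t: 25.67
tcp_pos: [0.5627, 0.1796, 0.3639]
tool_rot: [0.169, 0.986, -0.0, 0.0]
force: [-0.5, 0.1, 0.1]
finger_gap: 0.995
```

```bash
python3 st.py 16; python3 ext.py 15 16; python3 -c "
import cv2,numpy as np
a=cv2.imread('pics/side15f.png').astype(int);b=cv2.imread('pics/side16f.png').astype(int)
s=np.s_[180:220,295:335]
print(abs(a-b)[s].mean(), abs(a-b)[30:70,400:440].mean())
a0=cv2.imread('pics/side0.png').astype(int)
for n,s in dict(jar=np.s_[320:362,300:340],carton=np.s_[265:328,360:430],adapter=np.s_[165:192,232:268]).items(): print(n,abs(a0-b)[s].mean())
"
```

```text
t 25.6667 [0.56265865 0.17962065 0.36386309] force tool [ 0.47124063 -0.0617888  -0.12656351] 0.9945566196887791 [-0.04594367 -0.03520573  0.04630679]
axial(+up) 2.510432176296079 perp x 0.9055706931977432 tcp rel tip: along 0.16920458263647603 perp s 0.0374240784537781 y 0.18038676245245985
15 [(-92, 1), (-88, 6), (-84, 16), (-80, 18), (-76, 16), (-72, 16), (-68, 17), (-64, 20), (-60, 7), (-56, 25), (-52, 11), (-48, 25), (-44, 19), (-40, 15), (-36, 17), (-32, 15), (-28, 21), (-24, 20), (-20, 23), (-16, 66), (-12, 28)]
 orange 51 -0.047545731428384336
16 [(-92, 1), (-88, 6), (-84, 21), (-80, 15), (-76, 13), (-72, 21), (-68, 14), (-64, 18), (-60, 12), (-56, 19), (-52, 15), (-48, 19), (-44, 23), (-40, 16), (-36, 17), (-32, 21), (-28, 18), (-24, 19), (-20, 26), (-16, 60), (-12, 23)]
 orange 50 -0.04720433890161163
2.9389583333333333 2.8179166666666666
jar 4.243849206349206
carton 4.122978080120937
adapter 34.62002743484225
```

View pics/side16f.png

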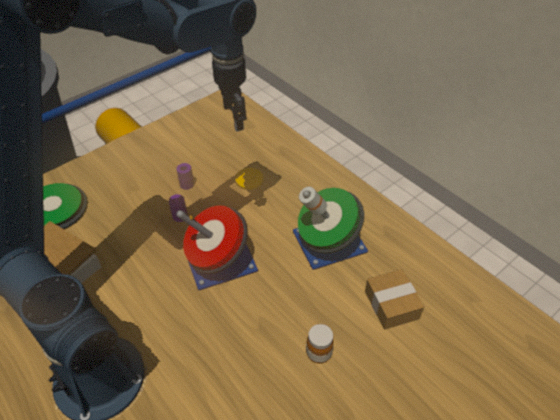

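```bash
python3 -c "
from station import manip
print(manip.sense()['t']); print(manip.sign_off())"
```

```text
25.7167
the job is handed in; nothing more can be done
None
```

The collar with the orange band is on the leaning spindle of the green stack, clicked onto the ball and released. I handed the job in at t = 25.7 s.

- **Method:** The tool stays vertical, so I gripped the collar upright. I set its lower end over the rod tip and swung the gripper through an arc so that the collar tilted to the 30° slope. Then I slid it down along the rod.
- **Feel:** First touch came as an axial rise to 8.3 N. About 37 mm further on, the force turned into a pull that peaked at -7.8 N at about 40 mm. Over three more steps of about 1 mm the load fell back to about zero, and I went no further and let go.
- **Last checks:**
  - The collar settled by roughly 5 mm at release, as expected with the groove's upper edge coming to rest on the ball.
  - It then stayed put: the band centre read 47.5 and 47.2 mm below the tip about 1.4 s apart.
  - Its lower end is about 86 mm below the tip, roughly 50 mm clear of the records.
  - The gripper is well away and open, with about zero force.
- **Bystanders:** The jar and carton look unmoved in the before and after pictures. The adapter's picture comparison was inconclusive because the arm's shadow falls on it, but it is at the same pixel and nothing came near it.
- **Not seen directly:** The ball itself is hidden inside the collar. That it sits in the groove is inferred from the force trace, the collar's position and the collar holding by itself.

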